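# Sweep used coffee pods off the pod stand into the waste trough

### The arm

A 7-joint arm with a two-finger parallel gripper is mounted at the origin on the work surface. World frame = base frame: x ahead of the robot, y to its left, z up, the work surface at z = 0. Lengths are in m, angles in rad, forces in N, time in s.
With the tool pointing down it reaches from about 0.4 to 0.85 m from the base axis. Payload 10.4 kg.
Tool frame: the origin (TCP) lies midway between the tips of the shut fingers; the grasp point (between the pads) lies 19 mm behind it (r.tcp_to_grasp is the z of the grasp point in the tool frame, in m); z points along the fingers, x is the direction in which the jaws open and shut, and the axes are right-handed (so a half turn about z gives the same grasp; the last joint's range is limited). The gripper opens to 87 mm and grips with 3 to 60 N. Pads are 19 mm wide; open, the fingers measure 117 mm over their backs; the gripper's body (75 mm by 190 mm) begins 51 mm behind the grasp point.
Start: joints at [1.27, 0.332, -0.065, 1.46, 0.022, 1.35, -0.088], TCP at [0.171, -0.601, 0.193] pointing down, gripper open.
Joint ranges: [-2.6, 2.6], [-0.5, 2.12], [-1.47, 1.34], [0.16, 2.42], [-1.27, 4.41], [0.06, 2.06], [-2.6, 2.6]. Speed limits (rad/s): [2.22, 2.22, 2.79, 2.79, 3.14, 3.14, 3.14].

### API

Orientations are given as a unit quaternion [x, y, z, w].
In Python, from bench import r, camera, close_job gives the robot as it stands. The module is installed in compiled form; this text tells all that it offers.
- The arm moves only by the shell command python3 -m crank 'ROWS' [FORCE]. ROWS is JSON, a list of rows, each an object of numbers: "x", "y", "z": the shift along the tool's x, y, z scaled (see below); "ax", "ay", "az": the turn, a rotation vector about the tool's x, y, z scaled (see below); "claw": the closure, from -1 (fully open) to 1 (shut), so that 0 is half open. A call has exactly 5 rows; each row is the pose to reach, as a shift and turn from the pose commanded when the call began, along the tool's axes at that moment; what a row does not reach only later rows make up. The controller multiplies each number of a shift by 1 m and each number of a turn by 2 rad. A row lasts 1/12 s, in which the tool goes at most 41.7 mm and 7.16 degrees, less where a joint would pass 70% of its speed; a pose out of reach is approached as far as the arm can. A call with a number of a shift or a turn outside -1 to 1 is refused whole. A call with a gripper value outside its range is refused whole. The fingers move at their own pace and stop on an object; FORCE is the grip in N (left out, the last holds). Time passes only in rows, so rows that repeat a pose let the fingers close, or fill a call up. It gives the time, the measured TCP pose, the force and the opening at its end, in the units of the state.
- r.read_state(): the state, without advancing time (a new reading comes with each control period).
- camera(name): name is "side" or "top"; returns a dict with "color" (480x640x3 uint8, blue, green, red), "fx", "fy", "cx", "cy" (pixels), "eye" and "orientation" of the camera in the world. Camera axes: x right, y down, z forward; pixel columns grow to the right and rows downward; lengths in m; the calibration is good to about 2 mm. A picture is of the moment at which its call begins. There is no depth.
- close_job(): hands the job in, once; it reports no verdict.
The state is a dict: "time": time; "joint_positions": joint angles; "joint_vel": joint speeds; "joint_torque": joint torques, N m; "ee_pos": TCP position; "eef_rot": TCP orientation; "ft_force": force on the tool from outside, world axes, zero at the start; "torque": the same for the moment, N m; "width": finger opening in m.
Only numpy, scipy, OpenCV 4.12 (cv2) and the standard library are available. Lean on these libraries where they do the work, as an engineer would, in place of code of your own. Each camera call takes 0.05 s, during which the arm holds its last target. There are 200 camera calls.

### The job

Three used coffee pods stand on the steel top of the low pod stand, with an espresso cup among them. With the closed fingers, sweep all three pods along the top and off its open left-hand end so that they drop into the waste trough there; push them, do not pick any up. Leave the cup standing where it is on the stand, and do not disturb the bottle or the beaker nearby.

Things in the scene. Friction and masses are not known exactly. Their poses are not given: they have to be found in the camera images.
- stand: the pod stand, fixed: a low dark box with a plain dark steel top, a grey trough joined to its left end. Origin on the worktop; x points away from the robot, y to its left (turned up to 0.2 rad), z up. The flat top is 70 mm above the worktop, x -140 to 140, y -135 to 120 mm. A rim 12 mm high, 5 mm thick stands round the near, far and right (-y) sides; the left (+y) edge is open, with no lip.
- top (a point): middle of the steel top, 70 mm above the stand's origin; axes as the stand's. Three pods and the cup stand on the top in four lanes running along y, at about x -93, -31, 31 and 93 mm (each within 4 mm), one thing to a lane, in any order, at y from -45 to 45 mm.
- trough (a point): middle of the waste trough's floor, 187.5 mm along +y from the stand's origin and 6 mm above the worktop; axes as the stand's. Inside, the trough is 280 mm along x and 135 mm along y, and begins directly at the open edge of the steel top. Its outer walls are 5 mm thick and rise to 75 mm above the worktop.
- pod0: a used coffee pod: plain aluminium, a blunt cone 26 mm high, 31 mm across, standing on a flat rim 38 mm across and 2.5 mm thick; about 15 g; slides easily, and may tip over. Origin at mid-height on its axis, 13 mm above the steel top while it stands; z points up along its axis.
- pod1: a used coffee pod: plain aluminium, a blunt cone 26 mm high, 31 mm across, standing on a flat rim 38 mm across and 2.5 mm thick; about 15 g; slides easily, and may tip over. Origin at mid-height on its axis, 13 mm above the steel top while it stands; z points up along its axis.
- pod2: a used coffee pod: plain aluminium, a blunt cone 26 mm high, 31 mm across, standing on a flat rim 38 mm across and 2.5 mm thick; about 15 g; slides easily, and may tip over. Origin at mid-height on its axis, 13 mm above the steel top while it stands; z points up along its axis.
- cup: a white ceramic espresso cup without a handle, 52 mm across at the rim, 55 mm high, about 140 g, upright on the steel top in one of the four lanes, to be left there. Origin at the centre of its underside, z up.
- soap: a white washing-up bottle with a red cap, 64 mm across, 200 mm high, standing on the worktop well to the right of the stand, to be left alone. Origin at the centre of its underside, z up.
- beaker: a steel cutlery beaker, 90 mm across, 120 mm high, standing on the worktop beyond the trough to the left, to be left alone. Origin at the centre of its underside, z up.
There are look-alikes about, which are no part of the job. What is shaped like the pod1 but turquoise is not meant.

How it is judged:
At the end, for the whole second after the job is handed in: All three pods lie at rest in the waste trough (their middles inside its walls and less than 55 mm above the worktop), and the cup still stands on the steel top; the cup, the bottle and the beaker are upright and within 20 mm of where they began (y of pod0 in the frame of stand between 0.12 and 0.255 m and x of pod0 in the frame of stand between -0.14 and 0.14 m and height (world z) of each of pod0, pod1, pod2 below 0.055 m and linear speed of each of pod0, pod1, pod2 below 0.03 m/s and y of pod1 in the frame of stand between 0.12 and 0.255 m and x of pod1 in the frame of stand between -0.14 and 0.14 m and y of pod2 in the frame of stand between 0.12 and 0.255 m and x of pod2 in the frame of stand between -0.14 and 0.14 m and height (world z) of cup above 0.065 m and distance of each of cup, soap, beaker from where it was at the start of the episode below 0.02 m and angle between each of cup, soap, beaker's own z axis and vertical below 0.15 rad); the robot touches nothing.
It fails at once if the espresso cup is shifted by more than 20 mm or knocked over (distance of cup from where it was at the start of the episode above 0.02 m or angle between cup's own z axis and vertical above 0.3 rad).
It fails at once if the washing-up bottle is shifted by more than 20 mm or knocked over (distance of soap from where it was at the start of the episode above 0.02 m or angle between soap's own z axis and vertical above 0.3 rad).
It fails at once if the cutlery beaker is shifted by more than 20 mm or knocked over (distance of beaker from where it was at the start of the episode above 0.02 m or angle between beaker's own z axis and vertical above 0.3 rad).
It fails at once if a pod is lifted: its middle rises more than 35 mm above the steel top (height (world z) of any of pod0, pod1, pod2 above 0.105 m).
It fails at once if a pod is carried: its middle is 45 mm or more beyond the open edge while still held 8 mm or more above the level of the steel top ((y of pod0 in the frame of stand above 0.165 m and height (world z) of pod0 above 0.078 m) or (y of pod1 in the frame of stand above 0.165 m and height (world z) of pod1 above 0.078 m) or (y of pod2 in the frame of stand above 0.165 m and height (world z) of pod2 above 0.078 m)).
It also fails if it takes over 51 s, if anything falls off the work surface, if the arm or the gripper's body presses on something with over 40 N, if the wrist force passes 120 N, or if a joint passes its speed limit or range.

## Working session

There is one attempt and no reset: what is moved stays moved. The work goes in short steps, Python scripts to look and compute and a shell command to move; the robot and the scene stay as the last step left them, time stands still between calls to the robot, and variables do not carry over. Pictures are saved under pics/ and viewed, about 8 in all and at most 12, crops included, and the job is handed in when it is done.

```bash
mkdir -p pics; python3 - <<'E'
from bench import r,camera
import cv2
s=r.read_state();print(s)
for n in("top","side"):
    c=camera(n);cv2.imwrite(f"pics/{n}0.png",c["color"]);print(n,{k:v for k,v in c.items() if k!="color"})
E
```

```text
{'time': 0.0, 'joint_positions': array([ 1.27039516,  0.33286797, -0.06466124,  1.46092557,  0.02161805,
        1.34988823, -0.08851145]), 'joint_vel': array([ 0.00087409, -0.00064848, -0.00072313, -0.00051917,  0.00082339,
        0.00071735, -0.00094773]), 'joint_torque': array([ 1.37033890e-03, -6.23238587e+01,  2.55808281e-02, -3.89894807e+01,
       -6.12943433e-02,  3.96758784e-02,  1.03778548e-04]), 'ee_pos': array([ 0.17125068, -0.60064737,  0.19206383]), 'eef_rot': array([ 7.98191266e-01, -6.02403699e-01, -5.83201639e-04, -3.81235635e-04]), 'ft_force': array([-0.44384988,  0.36222912,  0.23324929]), 'torque': array([-0.01631455, -0.05397277, -0.01452029]), 'width': 0.08695429853327392}
top {'fx': 488.572104876399, 'fy': 488.572104876399, 'cx': 317.5550169582844, 'cy': 240.07226294472378, 'eye': array([0.36548132, 0.0102808 , 1.11010524]), 'orientation': array([-0.68014196,  0.72326652, -0.08597991,  0.08306567])}
side {'fx': 463.63511737448863, 'fy': 463.63511737448863, 'cx': 320.0033883745287, 'cy': 231.48902869811153, 'eye': array([ 0.22456343, -0.66829674,  0.68021649]), 'orientation': array([ 0.87062308, -0.22507094,  0.11014444, -0.42335178])}
```

View pics/top0.png

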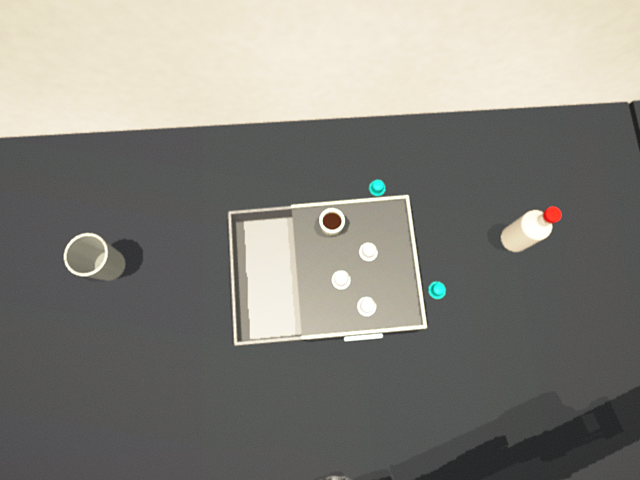

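View pics/side0.png

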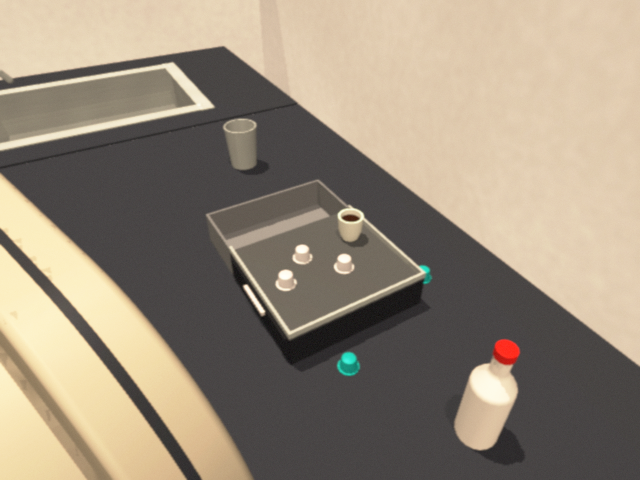

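The top view shows three aluminium pods on the stand at (368,252), (341,280) and (366,307), and the cup at (332,221). Possible confusions are the turquoise look-alikes on the worktop at (377,187) and (437,290), and the white cup. The side view shows the pods at (344,264), (302,254) and (286,280), the cup at (350,225) and turquoise at (348,362) and (424,274). I choose the three silver pods on the top, and will now measure them and check in a crop.

```bash
cat >h.py <<'E'
import numpy as np,cv2
from scipy.spatial.transform import Rotation as R
from scipy.optimize import least_squares
def cams():
    from bench import camera
    return {n:camera(n) for n in("top","side")}
def proj(c,P):
    p=(np.atleast_2d(P)-c["eye"])@R.from_quat(c["orientation"]).as_matrix()
    return p[:,:2]/p[:,2:]*[c["fx"],c["fy"]]+[c["cx"],c["cy"]]
def tri(c,uv):
    f=least_squares(lambda P:np.concatenate([proj(c[n],P)[0]-uv[n] for n in uv]),[.4,0,.08]);return f.x,np.abs(f.fun).max()
def stand(p,q):  # stand-frame points -> world
    a=p[2];q=np.atleast_2d(q).astype(float);o=q.copy()
    o[:,0]=p[0]+np.cos(a)*q[:,0]-np.sin(a)*q[:,1];o[:,1]=p[1]+np.sin(a)*q[:,0]+np.cos(a)*q[:,1];return o
def inst(p,P):
    d=np.array(P[:2])-p[:2];a=p[2];return np.array([np.cos(a)*d[0]+np.sin(a)*d[1],-np.sin(a)*d[0]+np.cos(a)*d[1]])
E
python3 - <<'E'
from h import *
c=cams()
C=np.array([[.145,-.14,.082],[-.145,-.14,.082],[.145,.26,.075],[-.145,.26,.075]])
px={"top":[(409,196),(426,327),(229,211),(235,344)],"side":[(422,272),(292,333),(320,184),(208,215)]}
f=least_squares(lambda p:np.concatenate([(proj(c[n],stand(p,C))-px[n]).ravel() for n in px]),[.4,0,0],loss="soft_l1")
p=f.x;print("stand",p,np.round(f.fun.reshape(-1,2),1));np.save("stand.npy",p)
def blob(im,uv,w=18):
    x,y=uv;g=im[y-w:y+w,x-w:x+w].astype(int).min(2);m=(g>150).astype(np.uint8)
    n,l,s,ce=cv2.connectedComponentsWithStats(m);k=1+np.argmax(s[1:,4]);return ce[k]+[x-w,y-w],s[k,4]
for t,s in[((368,252),(344,264)),((341,280),(302,254)),((366,307),(286,280))]:
    a,na=blob(c["top"]["color"],t);b,nb=blob(c["side"]["color"],s)
    P,e=tri(c,{"top":a,"side":b});print("pod",P,e,na,nb,"in stand",inst(p,P))
P,e=tri(c,{"top":(332,220),"side":(350.5,217)});print("cup rim",P,e,inst(p,P))
ov=[]
for n in c:
    im=cv2.resize(c[n]["color"],None,fx=3,fy=3,interpolation=cv2.INTER_CUBIC)
    for q in stand(p,np.vstack([C,[[x,.12,.07] for x in(-.14,.14)],[[0,0,.07]]])):
        u=proj(c[n],q)[0];cv2.circle(im,tuple(int(v*3+1) for v in u),4,(0,0,255),1)
    x0,y0=(220,180) if n=="top" else (200,175)
    ov.append(im[y0*3:y0*3+540,x0*3:x0*3+690])
cv2.imwrite("pics/crop1.png",cv2.resize(np.hstack(ov),(800,313)))
# tool axes
from bench import r
s=r.read_state();print(R.from_quat(s["eef_rot"]).as_matrix().round(3))
E
```

```text
stand [ 0.55946265 -0.07306053  0.0244624 ] [[-0.4 -1.6]
 [ 0.7 -0.4]
 [-0.3 -0.7]
 [-0.3 -0.4]
 [ 4.2  1.3]
 [-3.2  2.3]
 [-1.3 -4.8]
 [-2.1 -1. ]]
pod [ 0.58577706 -0.10880365  0.07950565] 0.3143851977337988 318 269 in stand [ 0.02543226 -0.03637607]
pod [ 0.52785707 -0.04533807  0.07975564] 0.36037279396748545 1261 253 in stand [-0.03091804  0.02848724]
pod [ 0.46787127 -0.09378409  0.07844681] 0.17114533623680472 1296 280 in stand [-0.09207088 -0.01847703]
cup rim [ 0.64818556 -0.03424139  0.12151398] 0.05410576371036768 [0.08964588 0.03663737]
[[ 0.274 -0.962 -0.   ]
 [-0.962 -0.274  0.001]
 [-0.001  0.    -1.   ]]
```

View pics/crop1.png

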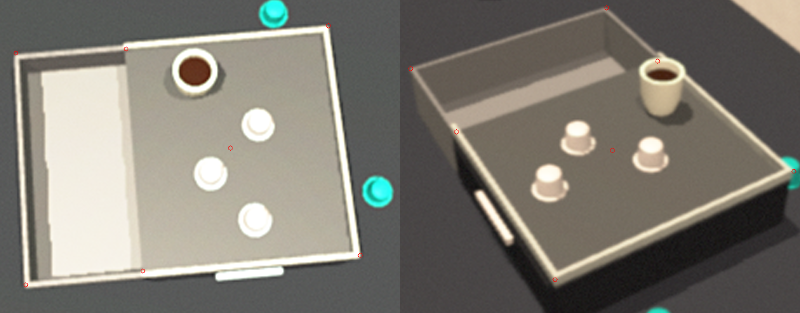

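The crop confirms three silver pods standing on the top. The overlaid stand corners and open-edge points match the picture, and the turquoise pods are off the stand. Next I tighten the pod segmentation and work out the moves.

```bash
cat >go.py <<'E'
# prints shift/turn (crank units) from the present pose to stand-frame x,y, world z, tool x along stand x
import sys;from h import *
from bench import r
p=np.load("stand.npy");s=r.read_state();M=R.from_quat(s["eef_rot"])
a=p[2];T=R.from_matrix([[np.cos(a),np.sin(a),0],[np.sin(a),-np.cos(a),0],[0,0,-1]])
print("t",round(s["time"],2),"stand xy",inst(p,s["ee_pos"]).round(4),"z",s["ee_pos"][2].round(4),"F",s["ft_force"].round(1),"w",round(s["width"],4))
for q in sys.argv[1:]:
    x,y,z=map(float,q.split(","));w=stand(p,[[x,y,z]])[0]
    print(q,"shift",M.inv().apply(w-s["ee_pos"]).round(4),"turn",((M.inv()*T).as_rotvec()/2).round(4))
E
python3 - <<'E'
from h import *
c=cams();p=np.load("stand.npy")
def blob(im,uv,w=14):
    x,y=uv;g=im[y-w:y+w,x-w:x+w].astype(np.uint8).min(2);t,m=cv2.threshold(g,0,1,cv2.THRESH_OTSU)
    n,l,s,ce=cv2.connectedComponentsWithStats(m,connectivity=4);k=1+np.argmax(s[1:,4]);b=s[k]
    return np.array([b[0]+(b[2]-1)/2,b[1]+(b[3]-1)/2])+[x-w,y-w],b
for t,s in[((368,252),(344,264)),((341,280),(302,254)),((366,307),(286,280))]:
    a,na=blob(c["top"]["color"],t);b,nb=blob(c["side"]["color"],s)
    P,e=tri(c,{"top":a,"side":b});print("pod",P.round(4),e.round(2),na,nb,"in stand",inst(p,P).round(4))
P,e=tri(c,{"top":(517,240),"side":(485,400)});print("soap",P,e)
P,e=tri(c,{"top":(86,252),"side":(241,126)});print("beaker rim",P,e)
E
python3 go.py 0.03,-0.08,0.25
```

```text
pod [ 0.5867 -0.1092  0.0802] 0.35 [  5   4  19  19 270] [  4   4  20  20 290] in stand [ 0.0263 -0.0368]
pod [ 0.5285 -0.0466  0.0825] 0.62 [  5   4  19  20 286] [  4   4  21  20 281] in stand [-0.0303  0.0272]
pod [ 0.4694 -0.0953  0.0791] 1.0 [  5   4  19  20 294] [  4   4  21  21 309] in stand [-0.0905 -0.02  ]
soap [ 0.6126227  -0.44990155  0.06612976] 8.738389378023413
beaker rim [0.61266616 0.48251228 0.11524336] 0.03907076963488976
t 0.3 stand xy [-0.4009 -0.5182] z 0.1926 F [ 0.8 -0.5 -0.9] w 0.0872
0.03,-0.08,0.25 shift [-0.3162 -0.527  -0.0573] turn [-1.000e-04  2.000e-04 -6.587e-01]
```

```bash
python3 -m crank '[{"x":-0.01,"y":-0.02,"z":-0.02,"az":-0.04,"claw":1},{"x":-0.03,"y":-0.055,"z":-0.04,"az":-0.09,"claw":1},{"x":-0.055,"y":-0.09,"z":-0.055,"az":-0.14,"claw":1},{"x":-0.075,"y":-0.125,"z":-0.057,"az":-0.19,"claw":1},{"x":-0.1,"y":-0.16,"z":-0.057,"az":-0.24,"claw":1}]' 20; python3 go.py 0.03,-0.08,0.25
```

```text
t 0.3 stand xy [-0.4009 -0.5182] z 0.1926 F [ 0.8 -0.5 -0.9] w 0.0872
0.03,-0.08,0.25 shift [-0.3162 -0.527  -0.0573] turn [-1.000e-04  2.000e-04 -6.587e-01]schema error: expected keys x, y, z, ax, ay, az, claw
```

All keys are needed in each row.

```bash
python3 -m crank '[{"x":-0.01,"y":-0.02,"z":-0.02,"ax":0,"ay":0,"az":-0.04,"claw":1},{"x":-0.03,"y":-0.055,"z":-0.04,"ax":0,"ay":0,"az":-0.09,"claw":1},{"x":-0.055,"y":-0.09,"z":-0.055,"ax":0,"ay":0,"az":-0.14,"claw":1},{"x":-0.075,"y":-0.125,"z":-0.057,"ax":0,"ay":0,"az":-0.19,"claw":1},{"x":-0.1,"y":-0.16,"z":-0.057,"ax":0,"ay":0,"az":-0.24,"claw":1}]' 20; python3 go.py 0.03,-0.08,0.25
```

```text
time: 0.72
ee_pos: [0.295, -0.4655, 0.2513]
eef_rot: [0.919, -0.393, 0.001, 0.001]
ft_force: [1.2, -0.4, 0.5]
width: 0.0614
t 0.72 stand xy [-0.274  -0.3859] z 0.2513 F [ 1.2 -0.4  0.5] w 0.0614
0.03,-0.08,0.25 shift [-0.0218 -0.4307  0.001 ] turn [ 0.0008 -0.0012 -0.4165]
```

```bash
python3 -m crank '[{"x":-0.002,"y":-0.035,"z":0,"ax":0,"ay":0,"az":-0.05,"claw":1},{"x":-0.004,"y":-0.07,"z":0,"ax":0,"ay":0,"az":-0.1,"claw":1},{"x":-0.006,"y":-0.11,"z":0,"ax":0,"ay":0,"az":-0.15,"claw":1},{"x":-0.008,"y":-0.15,"z":0,"ax":0,"ay":0,"az":-0.2,"claw":1},{"x":-0.01,"y":-0.19,"z":0,"ax":0,"ay":0,"az":-0.25,"claw":1}]'; python3 go.py 0.03,-0.08,0.25
```

```text
time: 1.13
ee_pos: [0.4256, -0.327, 0.2501]
eef_rot: [0.988, -0.154, 0.0, 0.0]
ft_force: [0.4, -1.8, 0.5]
width: 0.0286
t 1.13 stand xy [-0.1401 -0.2506] z 0.2501 F [ 0.4 -1.8  0.5] w 0.0286
0.03,-0.08,0.25 shift [ 0.105  -0.2168  0.    ] turn [ 0.0003 -0.0002 -0.1665]
```

```bash
python3 -m crank '[{"x":0.018,"y":-0.036,"z":0,"ax":0,"ay":0,"az":-0.05,"claw":1},{"x":0.035,"y":-0.072,"z":0,"ax":0,"ay":0,"az":-0.09,"claw":1},{"x":0.052,"y":-0.108,"z":0,"ax":0,"ay":0,"az":-0.13,"claw":1},{"x":0.07,"y":-0.145,"z":0,"ax":0,"ay":0,"az":-0.167,"claw":1},{"x":0.084,"y":-0.18,"z":0,"ax":0,"ay":0,"az":-0.167,"claw":1}]'; python3 go.py 0.025,-0.082,0.12
```

```text
time: 1.55
ee_pos: [0.5613, -0.1814, 0.2498]
eef_rot: [1.0, 0.013, 0.0, 0.0]
ft_force: [0.2, -1.1, -0.2]
width: 0.0016
t 1.55 stand xy [-0.0008 -0.1083] z 0.2498 F [ 0.2 -1.1 -0.2] w 0.0016
0.025,-0.082,0.12 shift [ 0.0257 -0.0263  0.1298] turn [ 0.     -0.0003  0.0007]
```

```bash
python3 -m crank '[{"x":0.013,"y":-0.013,"z":0.02,"ax":0,"ay":0,"az":0,"claw":1},{"x":0.0255,"y":-0.026,"z":0.05,"ax":0,"ay":0,"az":0,"claw":1},{"x":0.0255,"y":-0.026,"z":0.085,"ax":0,"ay":0,"az":0,"claw":1},{"x":0.0255,"y":-0.026,"z":0.115,"ax":0,"ay":0,"az":0,"claw":1},{"x":0.0255,"y":-0.026,"z":0.13,"ax":0,"ay":0,"az":0,"claw":1}]'; python3 go.py 0.025,-0.082,0.0755; python3 - <<'E'
from h import *
c=cams();a=c["top"]["color"][160:380,210:470];b=c["side"]["color"][130:350,190:450]
cv2.imwrite("pics/c2.png",cv2.resize(np.hstack([a,b]),(800,338)))
E
```

```text
time: 1.97
ee_pos: [0.5831, -0.1559, 0.1156]
eef_rot: [1.0, 0.011, -0.002, -0.001]
ft_force: [-0.7, -0.6, -0.3]
width: 0.0
t 1.97 stand xy [ 0.0216 -0.0834] z 0.1156 F [-0.7 -0.6 -0.3] w 0.0
0.025,-0.082,0.0755 shift [ 0.0036 -0.0013  0.04  ] turn [-0.0007  0.0023 -0.0013]
```

View pics/c2.png

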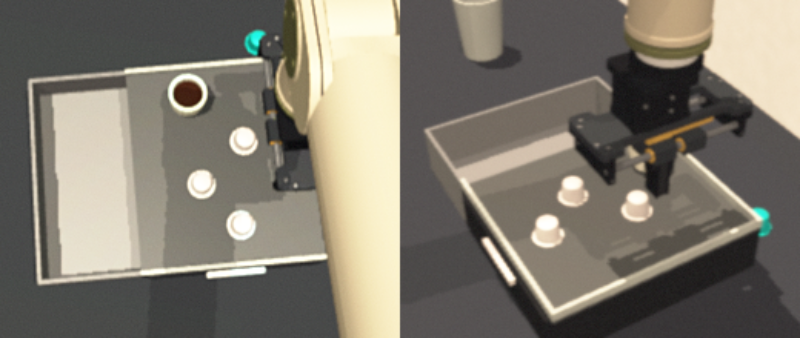

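The picture shows the closed fingers behind the first pod with the body over the top, aligned with the stand. The pods and cup have not moved. Now lowering.

```bash
python3 -m crank '[{"x":0.001,"y":0,"z":0.01,"ax":0,"ay":0,"az":0,"claw":1},{"x":0.001,"y":0,"z":0.022,"ax":0,"ay":0,"az":0,"claw":1},{"x":0.001,"y":0,"z":0.034,"ax":0,"ay":0,"az":0,"claw":1},{"x":0.001,"y":0,"z":0.04,"ax":0,"ay":0,"az":0,"claw":1},{"x":0.001,"y":0,"z":0.04,"ax":0,"ay":0,"az":0,"claw":1}]'; python3 go.py 0.025,-0.082,0.0755 0.025,0.135,0.0755
```

```text
time: 2.48
ee_pos: [0.585, -0.1565, 0.0781]
eef_rot: [1.0, 0.01, -0.001, -0.0]
ft_force: [-0.2, -0.1, -0.5]
width: 0.0002
t 2.48 stand xy [ 0.0235 -0.084 ] z 0.0781 F [-0.2 -0.1 -0.5] w 0.0002
0.025,-0.082,0.0755 shift [ 0.0015 -0.002   0.0026] turn [-0.0003  0.0011 -0.0018]
0.025,0.135,0.0755 shift [ 0.0007 -0.219   0.0028] turn [-0.0003  0.0011 -0.0018]
```

```bash
python3 -m crank '[{"x":0,"y":-0.005,"z":0.002,"ax":0,"ay":0,"az":0,"claw":1},{"x":0,"y":-0.015,"z":0.002,"ax":0,"ay":0,"az":0,"claw":1},{"x":0,"y":-0.025,"z":0.002,"ax":0,"ay":0,"az":0,"claw":1},{"x":0,"y":-0.035,"z":0.002,"ax":0,"ay":0,"az":0,"claw":1},{"x":0,"y":-0.045,"z":0.002,"ax":0,"ay":0,"az":0,"claw":1}]'; python3 -m crank '[{"x":0,"y":-0.01,"z":0,"ax":0,"ay":0,"az":0,"claw":1},{"x":0,"y":-0.02,"z":0,"ax":0,"ay":0,"az":0,"claw":1},{"x":0,"y":-0.03,"z":0,"ax":0,"ay":0,"az":0,"claw":1},{"x":0,"y":-0.04,"z":0,"ax":0,"ay":0,"az":0,"claw":1},{"x":0,"y":-0.05,"z":0,"ax":0,"ay":0,"az":0,"claw":1}]'; python3 go.py 0.025,0.125,0.076;  python3 - <<'E'
from h import *
c=cams();a=c["top"]["color"][160:380,210:470];b=c["side"]["color"][130:350,190:450]
cv2.imwrite("pics/c3.png",cv2.resize(np.hstack([a,b]),(800,338)))
E
```

```text
time: 2.9
ee_pos: [0.5852, -0.1098, 0.0783]
eef_rot: [1.0, 0.011, 0.0, 0.0]
ft_force: [0.5, 0.4, 0.3]
width: 0.0001
time: 3.32
ee_pos: [0.5839, -0.0605, 0.0778]
eef_rot: [1.0, 0.011, 0.0, 0.0]
ft_force: [-0.7, 0.5, -0.1]
width: 0.0001
t 3.32 stand xy [0.0247 0.0119] z 0.0778 F [-0.7  0.5 -0.1] w 0.0001
0.025,0.125,0.076 shift [-1.000e-04 -1.131e-01  1.800e-03] turn [ 0.     -0.     -0.0017]
```

View pics/c3.png

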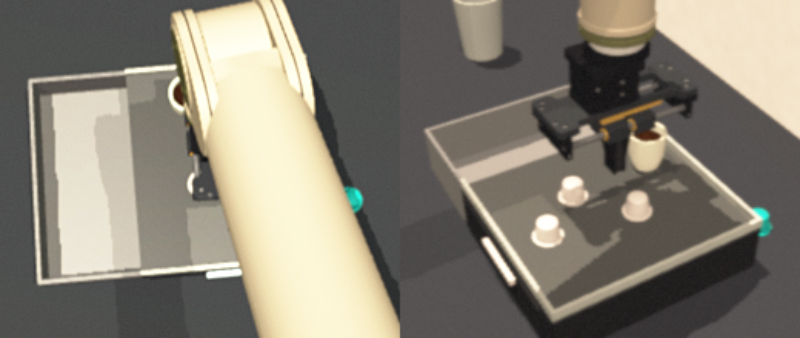

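The pod has not moved: it is still at side crop (638,207), while the finger tip at (617,168) is past it. I compare the image with where the tip should appear.

```bash
python3 - <<'E'
from h import *
from bench import r
c=cams();s=r.read_state();p=np.load("stand.npy");print(s["ee_pos"],s["time"])
for n,o in(("side",(190,130)),("top",(210,160))):
    for z in(.07,.0778,.1,.12,.13): 
        u=proj(c[n],[*s["ee_pos"][:2],z])[0];print(n,z,u.round(1),"crop",((u-o)*1.538+[400*(n=="side"),0]).round())
b=c["side"]["color"][170:290,270:430].copy()
b=cv2.resize(b,None,fx=5,fy=5,interpolation=cv2.INTER_CUBIC)
for z in(.0778,.1,.12):
    u=(proj(c["side"],[*s["ee_pos"][:2],z])[0]-[270,170])*5;cv2.circle(b,tuple(u.astype(int)),5,(0,0,255),2)
cv2.imwrite("pics/c4.png",b)
E
```

```text
[ 0.58397246 -0.06162942  0.07777875] 3.5167
side 0.07 [329.6 253.9] crop [615. 191.]
side 0.0778 [329.6 250.9] crop [615. 186.]
side 0.1 [329.8 242.4] crop [615. 173.]
side 0.12 [329.9 234.4] crop [615. 161.]
side 0.13 [330.  230.3] crop [615. 154.]
top 0.07 [345.9 254.2] crop [209. 145.]
top 0.0778 [346.1 253.4] crop [209. 144.]
top 0.1 [346.7 251.2] crop [210. 140.]
top 0.12 [347.2 249.2] crop [211. 137.]
top 0.13 [347.5 248.1] crop [211. 135.]
```

View pics/c4.png

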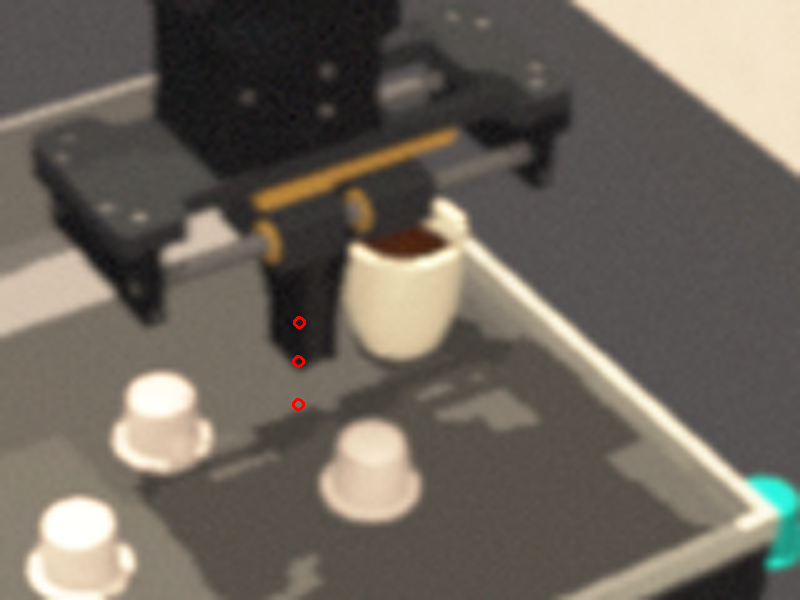

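```bash
python3 - <<'E'
from h import *
from bench import r
print("grasp",r.tcp_to_grasp)
c=cams();s=r.read_state();e=s["ee_pos"]
def zat(px,x0,y0):
    f=least_squares(lambda v:proj(c["side"],[x0+v[0],y0,v[1]])[0]-px,[0,.12]);return (f.x+[x0,0]).round(4)
for dy in(-.01,0,.01):
  print(dy,"tip",zat((270+303/5,170+361/5),e[0],e[1]+dy),"tabL",zat((300,233.6),e[0]-.09,e[1]+dy),"tabR",zat((378,207),e[0]+.09,e[1]+dy),"carriage",zat((270+305/5,170+262/5),e[0],e[1]+dy))
print("cup top check",zat((350.5,227),.648,-.034))
E
```

```text
grasp -0.0187
-0.01 tip [0.5794 0.1101] tabL [0.5142 0.1563] tabR [0.6859 0.157 ] carriage [0.5794 0.158 ]
0 tip [0.5853 0.1005] tabL [0.5191 0.1475] tabR [0.6936 0.1482] carriage [0.5854 0.1493]
0.01 tip [0.5913 0.0909] tabL [0.524  0.1387] tabR [0.7014 0.1394] carriage [0.5913 0.1405]
cup top check [0.6495 0.0952]
```

Measured from the side view, the body underside is at z≈0.148, which is 70 mm above the TCP as stated. The finger tips, however, end at about 0.10, roughly 22 mm above the reported TCP, so they passed over the pod (top at 0.096). I go back and use a reported z of about 0.061. That puts the real tips at about 0.083 and the body at about 0.131, which clears the cup top at 0.125.

```bash
python3 -m crank '[{"x":0,"y":0.015,"z":-0.003,"ax":0,"ay":0,"az":0,"claw":1},{"x":0,"y":0.04,"z":-0.003,"ax":0,"ay":0,"az":0,"claw":1},{"x":0,"y":0.065,"z":-0.003,"ax":0,"ay":0,"az":0,"claw":1},{"x":0,"y":0.088,"z":-0.003,"ax":0,"ay":0,"az":0,"claw":1},{"x":0,"y":0.096,"z":-0.003,"ax":0,"ay":0,"az":0,"claw":1}]'; python3 -m crank '[{"x":0,"y":0,"z":0.003,"ax":0,"ay":0,"az":0,"claw":1},{"x":0,"y":0,"z":0.01,"ax":0,"ay":0,"az":0,"claw":1},{"x":0,"y":0,"z":0.017,"ax":0,"ay":0,"az":0,"claw":1},{"x":0,"y":0,"z":0.02,"ax":0,"ay":0,"az":0,"claw":1},{"x":0,"y":0,"z":0.02,"ax":0,"ay":0,"az":0,"claw":1}]'; python3 go.py 0.025,0.125,0.061;  python3 - <<'E'
from h import *
c=cams();b=c["side"]["color"][170:290,270:430]
cv2.imwrite("pics/c5.png",cv2.resize(b,None,fx=5,fy=5,interpolation=cv2.INTER_CUBIC))
E
```

```text
time: 4.03
ee_pos: [0.5853, -0.163, 0.0805]
eef_rot: [1.0, 0.008, -0.0, 0.001]
ft_force: [0.1, -0.3, -0.3]
width: 0.0004
time: 4.45
ee_pos: [0.5853, -0.156, 0.0595]
eef_rot: [1.0, 0.011, -0.001, -0.0]
ft_force: [-0.0, 0.2, -0.3]
width: 0.0004
t 4.45 stand xy [ 0.0238 -0.0835] z 0.0595 F [-0.   0.2 -0.3] w 0.0004
0.025,0.125,0.061 shift [ 0.0009 -0.2086 -0.0014] turn [-0.0005  0.0009 -0.0008]
```

View pics/c5.png

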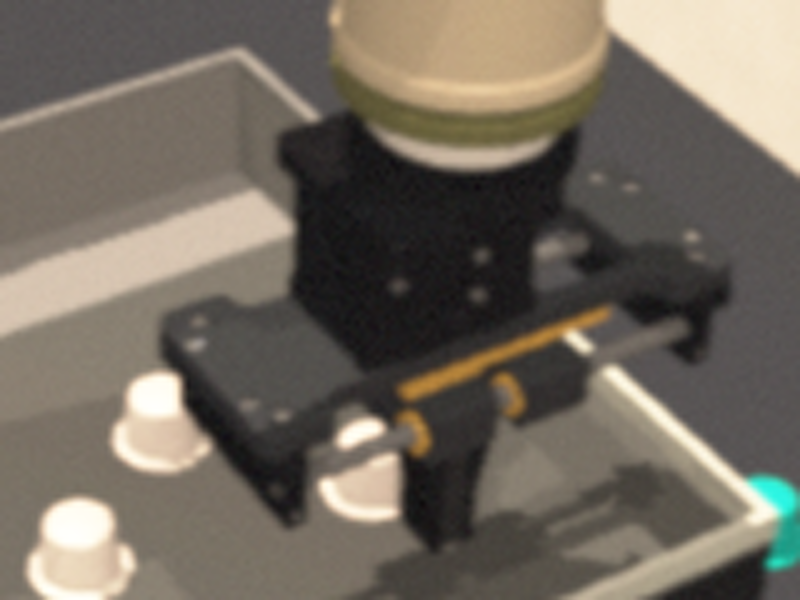

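The tips are now just above the steel, behind the pod (side crop tip at (440,545), pod at (365,470)). I push, with numeric checks.

```bash
cat >chk.py <<'E'
# light grey blobs in the side view -> stand xy on plane z=.08 (pods), and cup change vs the first pictures
from h import *
c=cams();p=np.load("stand.npy");cs=c["side"];im=cs["color"]
m=(im.min(2)>135).astype(np.uint8);m[:190]=0;m[330:]=0;m[:,:215]=0;m[:,430:]=0
n,l,s,ce=cv2.connectedComponentsWithStats(m,connectivity=4)
for k in range(1,n):
    if s[k,4]>60:
        f=least_squares(lambda v:proj(cs,[*v,.08])[0]-ce[k],[.55,-.07]);print("blob",ce[k].round(1),"area",s[k,4],"stand",inst(p,f.x).round(3))
E
P='python3 -m crank'
python3 -m crank '[{"x":0,"y":-0.008,"z":-0.002,"ax":0,"ay":0,"az":0,"claw":1},{"x":0,"y":-0.016,"z":-0.002,"ax":0,"ay":0,"az":0,"claw":1},{"x":0,"y":-0.024,"z":-0.002,"ax":0,"ay":0,"az":0,"claw":1},{"x":0,"y":-0.032,"z":-0.002,"ax":0,"ay":0,"az":0,"claw":1},{"x":0,"y":-0.04,"z":-0.002,"ax":0,"ay":0,"az":0,"claw":1}]'; python3 -m crank '[{"x":0,"y":-0.008,"z":0,"ax":0,"ay":0,"az":0,"claw":1},{"x":0,"y":-0.016,"z":0,"ax":0,"ay":0,"az":0,"claw":1},{"x":0,"y":-0.024,"z":0,"ax":0,"ay":0,"az":0,"claw":1},{"x":0,"y":-0.032,"z":0,"ax":0,"ay":0,"az":0,"claw":1},{"x":0,"y":-0.04,"z":0,"ax":0,"ay":0,"az":0,"claw":1}]'; python3 go.py 0.025,0.125,0.061; python3 chk.py
```

```text
time: 4.97
ee_pos: [0.5852, -0.1163, 0.063]
eef_rot: [1.0, 0.011, 0.0, 0.0]
ft_force: [0.0, 0.2, -0.3]
width: 0.0006
time: 5.38
ee_pos: [0.5843, -0.0768, 0.0628]
eef_rot: [1.0, 0.01, 0.0, 0.0]
ft_force: [-0.2, -0.1, -0.1]
width: 0.0008
t 5.38 stand xy [ 0.0247 -0.0043] z 0.0628 F [-0.2 -0.1 -0.1] w 0.0008
0.025,0.125,0.061 shift [-1.000e-04 -1.293e-01  1.800e-03] turn [ 0.     -0.     -0.0017]
blob [422.9 194.6] area 149 stand [0.317 0.072]
blob [373.3 281.5] area 926 stand [ 0.048 -0.106]
blob [255.8 255.5] area 1209 stand [-0.109  0.07 ]
blob [352. 233.] area 198 stand [0.094 0.034]
blob [323.6 248.4] area 180 stand [0.017 0.021]
blob [301.7 254.8] area 302 stand [-0.03   0.026]
blob [285.4 280.5] area 379 stand [-0.091 -0.022]
blob [253.9 299.3] area 181 stand [-0.16  -0.036]
```

The pod is moving: its blob is now at stand y≈0.02, ahead of the fingers. I continue to the edge.

```bash
python3 -m crank '[{"x":0,"y":-0.009,"z":0,"ax":0,"ay":0,"az":0,"claw":1},{"x":0,"y":-0.018,"z":0,"ax":0,"ay":0,"az":0,"claw":1},{"x":0,"y":-0.027,"z":0,"ax":0,"ay":0,"az":0,"claw":1},{"x":0,"y":-0.036,"z":0,"ax":0,"ay":0,"az":0,"claw":1},{"x":0,"y":-0.045,"z":0,"ax":0,"ay":0,"az":0,"claw":1}]'; python3 -m crank '[{"x":0,"y":-0.009,"z":0,"ax":0,"ay":0,"az":0,"claw":1},{"x":0,"y":-0.018,"z":0,"ax":0,"ay":0,"az":0,"claw":1},{"x":0,"y":-0.027,"z":0,"ax":0,"ay":0,"az":0,"claw":1},{"x":0,"y":-0.036,"z":0,"ax":0,"ay":0,"az":0,"claw":1},{"x":0,"y":-0.045,"z":0,"ax":0,"ay":0,"az":0,"claw":1}]'; python3 chk.py;  python3 -m crank '[{"x":0,"y":-0.009,"z":0,"ax":0,"ay":0,"az":0,"claw":1},{"x":0,"y":-0.018,"z":0,"ax":0,"ay":0,"az":0,"claw":1},{"x":0,"y":-0.027,"z":0,"ax":0,"ay":0,"az":0,"claw":1},{"x":0,"y":-0.036,"z":0,"ax":0,"ay":0,"az":0,"claw":1},{"x":0,"y":-0.038,"z":0,"ax":0,"ay":0,"az":0,"claw":1}]'; python3 go.py 0.025,0.1,0.13; python3 - <<'E'
from h import *
c=cams();a=c["top"]["color"][160:380,210:470];b=c["side"]["color"][130:350,190:450]
cv2.imwrite("pics/c6.png",cv2.resize(np.hstack([a,b]),(800,338)))
E
```

```text
time: 5.9
ee_pos: [0.5833, -0.0314, 0.0628]
eef_rot: [1.0, 0.011, 0.0, -0.0]
ft_force: [-0.0, 0.7, -1.1]
width: 0.0008
time: 6.32
ee_pos: [0.5823, 0.0133, 0.0628]
eef_rot: [1.0, 0.011, 0.0, 0.0]
ft_force: [-1.1, -0.5, 0.9]
width: 0.0002
blob [422.9 194.6] area 149 stand [0.317 0.072]
blob [364.8 260.9] area 1605 stand [ 0.067 -0.051]
blob [322.2 214.2] area 75 stand [0.074 0.123]
blob [263.7 246.8] area 1402 stand [-0.084  0.086]
blob [302.2 254.9] area 288 stand [-0.029  0.026]
blob [285.3 280.4] area 370 stand [-0.091 -0.022]
blob [253.9 299.3] area 179 stand [-0.16  -0.036]
time: 6.83
ee_pos: [0.5814, 0.053, 0.0629]
eef_rot: [1.0, 0.012, 0.0, -0.0]
ft_force: [-0.5, 0.1, 0.3]
width: 0.0005
t 6.83 stand xy [0.025  0.1255] z 0.0629 F [-0.5  0.1  0.3] w 0.0005
0.025,0.1,0.13 shift [ 0.      0.0254 -0.0671] turn [-0.0004 -0.0001 -0.0006]
```

View pics/c6.png

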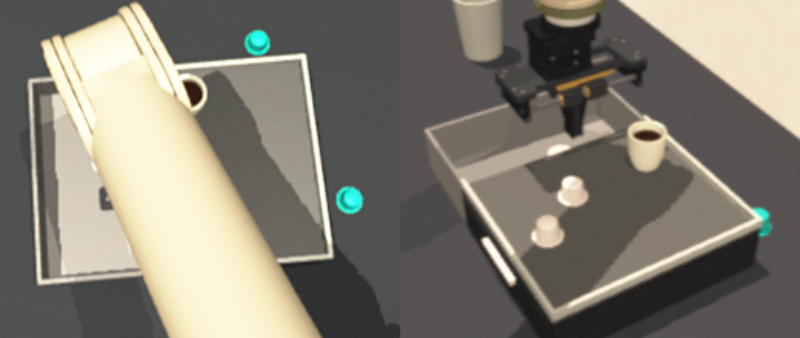

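The first pod is in the trough (side crop about (560,150)), the cup is at (647,145) as before, and two pods remain. Next is the middle lane.

```bash
python3 -m crank '[{"x":0,"y":0.01,"z":-0.02,"ax":0,"ay":0,"az":0,"claw":1},{"x":-0.01,"y":0.03,"z":-0.05,"ax":0,"ay":0,"az":0,"claw":1},{"x":-0.022,"y":0.06,"z":-0.055,"ax":0,"ay":0,"az":0,"claw":1},{"x":-0.035,"y":0.095,"z":-0.055,"ax":0,"ay":0,"az":0,"claw":1},{"x":-0.05,"y":0.125,"z":-0.055,"ax":0,"ay":0,"az":0,"claw":1}]'; python3 -m crank '[{"x":-0.005,"y":0.02,"z":0,"ax":0,"ay":0,"az":0,"claw":1},{"x":-0.005,"y":0.022,"z":0.01,"ax":0,"ay":0,"az":0,"claw":1},{"x":-0.005,"y":0.022,"z":0.02,"ax":0,"ay":0,"az":0,"claw":1},{"x":-0.005,"y":0.022,"z":0.02,"ax":0,"ay":0,"az":0,"claw":1},{"x":-0.005,"y":0.022,"z":0.02,"ax":0,"ay":0,"az":0,"claw":1}]'; python3 go.py -0.03,-0.02,0.062
```

```text
time: 7.35
ee_pos: [0.5341, -0.0782, 0.1185]
eef_rot: [1.0, 0.01, 0.001, 0.001]
ft_force: [0.5, -0.6, -0.8]
width: 0.0007
time: 7.77
ee_pos: [0.5294, -0.0962, 0.097]
eef_rot: [1.0, 0.011, -0.001, -0.001]
ft_force: [-0.2, 0.4, -0.1]
width: 0.0001
t 7.77 stand xy [-0.0306 -0.0224] z 0.097 F [-0.2  0.4 -0.1] w 0.0001
-0.03,-0.02,0.062 shift [ 0.0007 -0.0024  0.035 ] turn [-0.0005  0.0007 -0.0008]
```

```bash
python3 -m crank '[{"x":0,"y":0,"z":0.01,"ax":0,"ay":0,"az":0,"claw":1},{"x":0,"y":0,"z":0.022,"ax":0,"ay":0,"az":0,"claw":1},{"x":0,"y":0,"z":0.032,"ax":0,"ay":0,"az":0,"claw":1},{"x":0,"y":0,"z":0.036,"ax":0,"ay":0,"az":0,"claw":1},{"x":0,"y":0,"z":0.036,"ax":0,"ay":0,"az":0,"claw":1}]'; python3 -m crank '[{"x":0,"y":-0.009,"z":0,"ax":0,"ay":0,"az":0,"claw":1},{"x":0,"y":-0.018,"z":0,"ax":0,"ay":0,"az":0,"claw":1},{"x":0,"y":-0.027,"z":0,"ax":0,"ay":0,"az":0,"claw":1},{"x":0,"y":-0.036,"z":0,"ax":0,"ay":0,"az":0,"claw":1},{"x":0,"y":-0.045,"z":0,"ax":0,"ay":0,"az":0,"claw":1}]';  python3 go.py -0.03,0.126,0.062; python3 chk.py
```

```text
time: 8.18
ee_pos: [0.5287, -0.0973, 0.0601]
eef_rot: [1.0, 0.011, -0.001, -0.0]
ft_force: [-0.5, 0.5, -0.5]
width: 0.0008
time: 8.6
ee_pos: [0.5289, -0.0514, 0.0622]
eef_rot: [1.0, 0.011, 0.0, 0.0]
ft_force: [-0.4, -0.1, -0.0]
width: 0.0005
t 8.6 stand xy [-0.03    0.0224] z 0.0622 F [-0.4 -0.1 -0. ] w 0.0005
-0.03,0.126,0.062 shift [-0.0003 -0.1036  0.0002] turn [ 0.0001 -0.0004 -0.0013]
blob [422.9 194.6] area 149 stand [0.317 0.072]
blob [366.5 264.3] area 1499 stand [ 0.064 -0.061]
blob [248.5 263. ] area 829 stand [-0.13   0.057]
blob [280.  229.7] area 92 stand [-0.031  0.12 ]
blob [292.9 250.6] area 162 stand [-0.039  0.047]
blob [285.6 280.8] area 320 stand [-0.091 -0.023]
blob [253.9 299.4] area 180 stand [-0.16  -0.036]
```

The second pod is moving, ahead of the fingers at y≈0.05. I finish this lane.

```bash
python3 -m crank '[{"x":0,"y":-0.009,"z":0,"ax":0,"ay":0,"az":0,"claw":1},{"x":0,"y":-0.018,"z":0,"ax":0,"ay":0,"az":0,"claw":1},{"x":0,"y":-0.027,"z":0,"ax":0,"ay":0,"az":0,"claw":1},{"x":0,"y":-0.036,"z":0,"ax":0,"ay":0,"az":0,"claw":1},{"x":0,"y":-0.045,"z":0,"ax":0,"ay":0,"az":0,"claw":1}]'; python3 -m crank '[{"x":0,"y":-0.009,"z":0,"ax":0,"ay":0,"az":0,"claw":1},{"x":0,"y":-0.018,"z":0,"ax":0,"ay":0,"az":0,"claw":1},{"x":0,"y":-0.027,"z":0,"ax":0,"ay":0,"az":0,"claw":1},{"x":0,"y":-0.036,"z":0,"ax":0,"ay":0,"az":0,"claw":1},{"x":0,"y":-0.045,"z":0,"ax":0,"ay":0,"az":0,"claw":1}]'; python3 -m crank '[{"x":0,"y":-0.008,"z":0,"ax":0,"ay":0,"az":0,"claw":1},{"x":0,"y":-0.014,"z":0,"ax":0,"ay":0,"az":0,"claw":1},{"x":0,"y":-0.014,"z":0,"ax":0,"ay":0,"az":0,"claw":1},{"x":0,"y":-0.014,"z":0,"ax":0,"ay":0,"az":0,"claw":1},{"x":0,"y":-0.014,"z":0,"ax":0,"ay":0,"az":0,"claw":1}]'; python3 chk.py; python3 go.py -0.0905,-0.07,0.11; python3 - <<'E'
from h import *
c=cams();a=c["top"]["color"][160:380,210:470];b=c["side"]["color"][130:350,190:450]
cv2.imwrite("pics/c7.png",cv2.resize(np.hstack([a,b]),(800,338)))
E
```

```text
time: 9.12
ee_pos: [0.5278, -0.0067, 0.0618]
eef_rot: [1.0, 0.011, 0.0, 0.0]
ft_force: [-0.3, -0.0, -0.2]
width: 0.0004
time: 9.53
ee_pos: [0.5268, 0.0382, 0.0617]
eef_rot: [1.0, 0.011, -0.0, 0.0]
ft_force: [0.3, -0.4, 0.5]
width: 0.0004
time: 9.95
ee_pos: [0.5266, 0.0507, 0.0617]
eef_rot: [1.0, 0.01, -0.0, 0.0]
ft_force: [-0.4, -0.7, -0.3]
width: 0.0003
blob [362.4 261.3] area 1735 stand [ 0.062 -0.05 ]
blob [422.9 194.6] area 149 stand [0.317 0.072]
blob [270.7 242.9] area 1425 stand [-0.067  0.091]
blob [285.6 280.8] area 316 stand [-0.091 -0.023]
blob [253.3 298.5] area 164 stand [-0.161 -0.034]
t 10.05 stand xy [-0.0298  0.1244] z 0.0617 F [ 0.2 -0.2  0.2] w 0.0004
-0.0905,-0.07,0.11 shift [-0.0598  0.1947 -0.0482] turn [ 0.0002  0.0001 -0.0022]
```

View pics/c7.png

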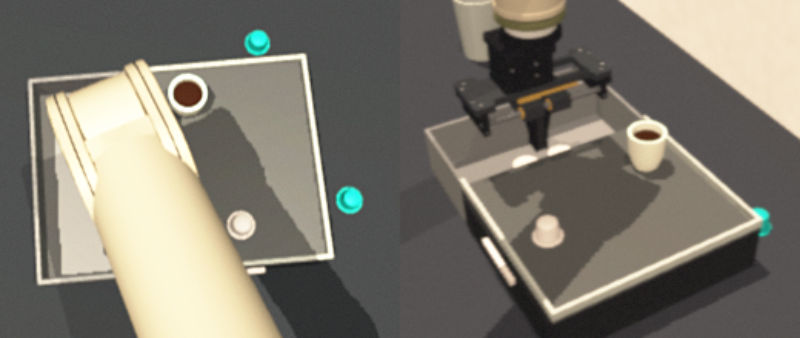

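Two pods are now in the trough (side crop (525,160) and (560,150)). The last stands at (547,230), and the cup has not moved.

```bash
python3 -m crank '[{"x":0,"y":0.01,"z":-0.02,"ax":0,"ay":0,"az":0,"claw":1},{"x":-0.01,"y":0.04,"z":-0.05,"ax":0,"ay":0,"az":0,"claw":1},{"x":-0.02,"y":0.075,"z":-0.055,"ax":0,"ay":0,"az":0,"claw":1},{"x":-0.035,"y":0.11,"z":-0.055,"ax":0,"ay":0,"az":0,"claw":1},{"x":-0.045,"y":0.147,"z":-0.055,"ax":0,"ay":0,"az":0,"claw":1}]'; python3 -m crank '[{"x":-0.01,"y":0.03,"z":0,"ax":0,"ay":0,"az":0,"claw":1},{"x":-0.015,"y":0.05,"z":0,"ax":0,"ay":0,"az":0,"claw":1},{"x":-0.015,"y":0.05,"z":0.01,"ax":0,"ay":0,"az":0,"claw":1},{"x":-0.015,"y":0.05,"z":0.02,"ax":0,"ay":0,"az":0,"claw":1},{"x":-0.015,"y":0.05,"z":0.02,"ax":0,"ay":0,"az":0,"claw":1}]'; python3 go.py -0.0905,-0.07,0.061
```

```text
time: 10.57
ee_pos: [0.484, -0.0981, 0.1176]
eef_rot: [1.0, 0.011, 0.001, 0.0]
ft_force: [1.4, 0.0, -0.6]
width: 0.0004
time: 10.98
ee_pos: [0.4696, -0.1459, 0.0947]
eef_rot: [1.0, 0.011, -0.001, -0.001]
ft_force: [-1.0, 0.6, -0.0]
width: 0.0005
t 10.98 stand xy [-0.0916 -0.0706] z 0.0947 F [-1.   0.6 -0. ] w 0.0005
-0.0905,-0.07,0.061 shift [ 0.0012 -0.0006  0.0337] turn [-0.0007  0.0013 -0.0015]
```

```bash
python3 -m crank '[{"x":0,"y":0,"z":0.01,"ax":0,"ay":0,"az":0,"claw":1},{"x":0,"y":0,"z":0.022,"ax":0,"ay":0,"az":0,"claw":1},{"x":0,"y":0,"z":0.032,"ax":0,"ay":0,"az":0,"claw":1},{"x":0,"y":0,"z":0.035,"ax":0,"ay":0,"az":0,"claw":1},{"x":0,"y":0,"z":0.035,"ax":0,"ay":0,"az":0,"claw":1}]'; python3 -m crank '[{"x":0,"y":-0.009,"z":0,"ax":0,"ay":0,"az":0,"claw":1},{"x":0,"y":-0.018,"z":0,"ax":0,"ay":0,"az":0,"claw":1},{"x":0,"y":-0.027,"z":0,"ax":0,"ay":0,"az":0,"claw":1},{"x":0,"y":-0.036,"z":0,"ax":0,"ay":0,"az":0,"claw":1},{"x":0,"y":-0.045,"z":0,"ax":0,"ay":0,"az":0,"claw":1}]';  python3 go.py -0.0905,0.126,0.062; python3 chk.py
```

```text
time: 11.4
ee_pos: [0.47, -0.1463, 0.0604]
eef_rot: [1.0, 0.011, -0.001, -0.0]
ft_force: [0.5, -0.2, -0.3]
width: 0.0
time: 11.82
ee_pos: [0.47, -0.1007, 0.0621]
eef_rot: [1.0, 0.011, 0.0, 0.0]
ft_force: [0.5, -0.6, 0.2]
width: 0.0003
t 11.82 stand xy [-0.0901 -0.0254] z 0.0621 F [ 0.5 -0.6  0.2] w 0.0003
-0.0905,0.126,0.062 shift [-8.000e-04 -1.514e-01  1.000e-04] turn [ 0.0002 -0.0003 -0.0014]
blob [364.9 260.6] area 1682 stand [ 0.068 -0.051]
blob [422.9 194.6] area 149 stand [0.317 0.072]
blob [281.2 201.5] area 74 stand [0.018 0.213]
blob [276.1 275.2] area 171 stand [-0.099 -0.   ]
blob [254.7 282.6] area 69 stand [-0.142  0.002]
blob [253.4 298.6] area 159 stand [-0.16  -0.034]
blob [274.8 312.2] area 120 stand [-0.142 -0.082]
```

```bash
python3 -m crank '[{"x":0,"y":-0.009,"z":0,"ax":0,"ay":0,"az":0,"claw":1},{"x":0,"y":-0.018,"z":0,"ax":0,"ay":0,"az":0,"claw":1},{"x":0,"y":-0.027,"z":0,"ax":0,"ay":0,"az":0,"claw":1},{"x":0,"y":-0.036,"z":0,"ax":0,"ay":0,"az":0,"claw":1},{"x":0,"y":-0.045,"z":0,"ax":0,"ay":0,"az":0,"claw":1}]'; python3 -m crank '[{"x":0,"y":-0.009,"z":0,"ax":0,"ay":0,"az":0,"claw":1},{"x":0,"y":-0.018,"z":0,"ax":0,"ay":0,"az":0,"claw":1},{"x":0,"y":-0.027,"z":0,"ax":0,"ay":0,"az":0,"claw":1},{"x":0,"y":-0.036,"z":0,"ax":0,"ay":0,"az":0,"claw":1},{"x":0,"y":-0.045,"z":0,"ax":0,"ay":0,"az":0,"claw":1}]'; python3 -m crank '[{"x":0,"y":-0.009,"z":0,"ax":0,"ay":0,"az":0,"claw":1},{"x":0,"y":-0.018,"z":0,"ax":0,"ay":0,"az":0,"claw":1},{"x":0,"y":-0.027,"z":0,"ax":0,"ay":0,"az":0,"claw":1},{"x":0,"y":-0.036,"z":0,"ax":0,"ay":0,"az":0,"claw":1},{"x":0,"y":-0.045,"z":0,"ax":0,"ay":0,"az":0,"claw":1}]'; python3 -m crank '[{"x":0,"y":-0.008,"z":0,"ax":0,"ay":0,"az":0,"claw":1},{"x":0,"y":-0.016,"z":0,"ax":0,"ay":0,"az":0,"claw":1},{"x":0,"y":-0.016,"z":0,"ax":0,"ay":0,"az":0,"claw":1},{"x":0,"y":-0.016,"z":0,"ax":0,"ay":0,"az":0,"claw":1},{"x":0,"y":-0.016,"z":0,"ax":0,"ay":0,"az":0,"claw":1}]'; python3 -m crank '[{"x":0,"y":0.01,"z":-0.02,"ax":0,"ay":0,"az":0,"claw":1},{"x":0,"y":0.03,"z":-0.05,"ax":0,"ay":0,"az":0,"claw":1},{"x":0,"y":0.06,"z":-0.085,"ax":0,"ay":0,"az":0,"claw":1},{"x":0,"y":0.09,"z":-0.11,"ax":0,"ay":0,"az":0,"claw":1},{"x":0,"y":0.12,"z":-0.13,"ax":0,"ay":0,"az":0,"claw":1}]';  python3 -m crank '[{"x":0,"y":0.03,"z":-0.01,"ax":0,"ay":0,"az":0,"claw":1},{"x":0,"y":0.06,"z":-0.01,"ax":0,"ay":0,"az":0,"claw":1},{"x":0,"y":0.09,"z":-0.01,"ax":0,"ay":0,"az":0,"claw":1},{"x":0,"y":0.1,"z":-0.01,"ax":0,"ay":0,"az":0,"claw":1},{"x":0,"y":0.1,"z":-0.01,"ax":0,"ay":0,"az":0,"claw":1}]'; python3 go.py; python3 - <<'E'
from h import *
c=cams();a=c["top"]["color"][160:380,210:470];b=c["side"]["color"][100:320,190:450]
cv2.imwrite("pics/c8.png",cv2.resize(np.hstack([a,b]),(800,338)))
# shift of the cup, soap, beaker against the first pictures
for n,k,(x,y,w,h) in[("top","cup",(314,203,36,36)),("top","soap",(495,200,72,58)),("top","beaker",(60,228,70,56)),("side","cup",(334,204,34,42)),("side","beaker",(220,115,42,56)),("side","soap",(450,335,75,115))]:
    o=cv2.imread(f"pics/{n}0.png")[y:y+h,x:x+w];R_=c[n]["color"][y-12:y+h+12,x-12:x+w+12]
    m=cv2.matchTemplate(R_,o,cv2.TM_CCOEFF_NORMED);_,v,_,l=cv2.minMaxLoc(m);print(n,k,round(v,3),l[0]-12,l[1]-12)
E
```

```text
time: 12.33
ee_pos: [0.4688, -0.056, 0.0618]
eef_rot: [1.0, 0.011, 0.0, 0.0]
ft_force: [0.2, -0.8, 0.8]
width: 0.0007
time: 12.75
ee_pos: [0.4678, -0.0111, 0.0618]
eef_rot: [1.0, 0.011, 0.0, 0.0]
ft_force: [0.4, 0.6, 0.4]
width: 0.0007
time: 13.17
ee_pos: [0.4669, 0.0339, 0.0618]
eef_rot: [1.0, 0.011, 0.0, -0.0]
ft_force: [0.4, -0.6, -0.7]
width: 0.0004
time: 13.58
ee_pos: [0.4666, 0.0486, 0.0617]
eef_rot: [1.0, 0.01, -0.0, 0.0]
ft_force: [-0.7, 0.6, -0.7]
width: 0.0002
time: 14.0
ee_pos: [0.4694, -0.0728, 0.1944]
eef_rot: [1.0, 0.011, 0.001, 0.001]
ft_force: [0.9, -0.7, -0.1]
width: 0.0005
time: 14.42
ee_pos: [0.4704, -0.1746, 0.2014]
eef_rot: [1.0, 0.008, -0.0, 0.0]
ft_force: [1.4, 0.9, 0.3]
width: 0.0003
t 14.42 stand xy [-0.0916 -0.0993] z 0.2014 F [1.4 0.9 0.3] w 0.0003
top cup 0.984 0 0
top soap 0.532 0 0
top beaker 0.991 0 0
side cup 0.994 0 0
side beaker 0.977 0 0
side soap 0.995 0 0
```

View pics/c8.png

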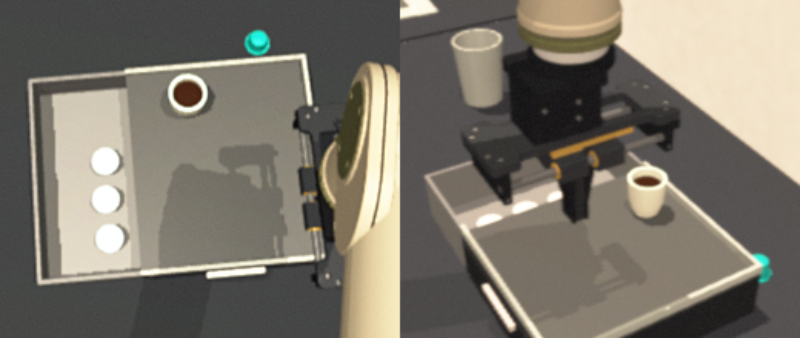

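All three pods lie in the trough (top crop (105,161), (106,198) and (110,238)), the cup is in place, and the arm is clear. Handing in.

```bash
python3 -c "
from bench import close_job
print(close_job())"
```

```text
the job is handed in; nothing more can be done
None
```

All three silver pods are in the waste trough, swept off the open left end one lane at a time with the closed fingers. I handed the job in at about 14.5 s of the 51 s allowed; no verdict was reported.

- **Missed first pass:** the first sweep went over the first pod without touching it. The side picture showed the finger tips about 22 mm higher than the reported TCP. I repeated that lane and ran the other two about 16 mm lower, which by the stated sizes left the gripper body about 7 mm above the cup.
- **Pods:** the last top picture shows all three pods inside the trough walls and nothing but the cup left on the steel top. I did not measure their resting heights.
- **Cup and beaker:** neither moved by a pixel in either view.
- **Bottle:** it had not moved in the side view. The top-view match was weak (0.53), most likely because the arm was in the way, so that view confirms nothing.
- **Forces:** the wrist force stayed within about 2 N in every reading printed.

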